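# Wind the bell timer past its top mark and set it back to ten minutes

### The job

The milk tea has gone on: set the bell timer on the tray for 10 minutes. Wind it properly first, turning its handle clockwise until it points clearly past the top mark (the double bar, 30 minutes), then turn it back down until it points at the 10-minute mark, within a minute either way. Let go of it, and leave the other things on the tray standing where they are.

Things in the scene. Friction and masses are not known exactly. Their poses are not given: they have to be found in the camera images.
- dial (a point): Centre of the bell timer's white dial: a low round stainless case, 144 mm across, lying face up on the tray, held fast by its magnetic foot, at any yaw up to 60 degrees either way. The point is on the turning axis in the dial face, 50 mm above the shelf top; z is up. The scale fills half the dial, clockwise from above, 6 degrees a minute, from +y (0 minutes) to -y (30); the other half is blank.
- mark0 (a point): The 0 mark in the dial face: a round black dot 57 mm from the axis.
- mark10 (a point): The 10-minute mark in the dial face: a long single black bar 50 to 64 mm from the axis (point at its middle), 60 degrees clockwise from the dot. The 20-minute bar, at 120 degrees, looks the same; shorter bars show 5, 15 and 25 and fine ticks the minutes.
- mark30 (a point): The top mark, 30 minutes, in the dial face: a double black bar 50 to 64 mm from the axis, opposite the dot (180 degrees clockwise from it).
- wing (a joint): Reading of the timer's handle in rad: 0 with its nose at the dot, growing clockwise from above, 0.1047 a minute: 1.047 is 10 minutes, 3.142 the top mark; hard stop at 3.49. It turns stiffly both ways (0.1 N m, 2 to 3 N pushed near the nose), stays where it is left and has no spring. Pushing a side of the wing with a fingertip is enough.
- nose (a point): Tip of the handle's nose, 50 mm from the axis, 21 mm above the dial; +y points out along the nose. The handle is an upright black wing across the dial, nose to a round tail 40 mm behind the axis, 12 mm thick (nose's last 14 mm: 6 mm), its sides 6 to 36 mm above the dial (nose to 32). A low hub, 20 mm in radius up to 4 mm, 15 mm up to 13 mm, lies under it. A white line on top runs from the middle to the nose.
- butter_box: Aluminium butter box with a hinged lid, latch shut, 109 x 174 x 65 mm, loose on the tray; leave it. Origin: centre of its underside, y along its length. It and the timer stand side by side, either way round.
- chopstick_cup: Green ceramic cup, 76 mm across and 95 mm high, with a pair of wooden chopsticks standing in it up to 240 mm high, at the tray's far left corner; leave it. Origin: centre of its underside.
- sugar_bowl: Lidded glass sugar bowl, 100 mm across and 98 mm high, at the middle of the tray's far side; leave it. Origin: centre of its underside.
- tea_bowls: Two nested white tea bowls, 127 mm across and 80 mm high, at the tray's far right corner; leave them. Origin: centre of their underside.
- scoop: Steel tea scoop, 148 mm long, 41 mm wide, 18 mm high, lying diagonally across the tray's near right corner; leave it. Origin: on its underside at about the middle of its length, x along it towards the blade.
Things that resemble listed ones, but are neither listed nor needed, are in the scene too. What is shaped like the tea_bowls but purple or yellow is not meant. What is shaped like the part that bears dial but orange or yellow is not meant.

How it is judged:
By the outcome, as a careful person would: the job done as asked, in the order asked, and still so for the second after the job is handed in, with the robot touching nothing.
It also fails if it takes over 53 s, if anything falls off the work surface, if the arm or the gripper's body presses on something with over 40 N, if the wrist force passes 120 N, or if a joint passes its speed limit or range.

### The arm

A 6-joint arm with a two-finger parallel gripper is mounted at the origin on the work surface. World frame = base frame: x ahead of the robot, y to its left, z up, the work surface at z = 0. Lengths are in m, angles in rad, forces in N, time in s.
With the tool pointing down it reaches from about 0.375 to 0.9 m from the base axis. Payload 3.1 kg.
Tool frame: the origin (TCP) lies between the finger pads; the fingertips stand 11 mm ahead of it and the grasp point (between the pads) lies 8 mm behind it (manip.tips_ahead is the distance from the TCP to the fingertips, in m); x points along the fingers, y is the direction in which the jaws open and shut, and the axes are right-handed (so a half turn about x gives the same grasp; the last joint's range is limited). The gripper opens to 85 mm and grips with 20 to 120 N. Pads are 22 mm wide; open, the fingers measure 114 mm over their backs; the gripper's body (76 mm by 85 mm) begins 54 mm behind the grasp point. The pads swing forward as they close: fully open they stand 13 mm farther back than shut.
Start: joints at [1.115, 0.527, 1.433, -0, 1.181, -0.178], TCP at [0.171, 0.601, 0.242] pointing down, gripper open.
Joint ranges: [-3.08, 3.08], [-0.75, 2.2], [0.22, 2.44], [-1.43, 4.57], [0, 2.65], [-2.85, 2.85]. Speed limits (rad/s): [2.79, 2.79, 3.14, 3.14, 3.14, 3.14].

### API

Orientations are given as a unit quaternion [x, y, z, w].
In Python, from plant import manip, eyes, spotter gives the robot as it stands. The module is installed in compiled form; this text tells all that it offers.
- The arm moves only by the tool carry_out, never from a script. Its argument "commands" is text: rows parted by semicolons, each of 7 numbers parted by spaces: the shift along the tool's x, y, z in mm, then the turn, a rotation vector about the tool's x, y, z in degrees, then the opening, from 0 (shut) to 1 (fully open). In form: tx ty tz ax ay az claw; .... A call has 1 to 12 rows; each row is the pose to reach, as a shift and turn from the pose commanded when the call began, along the tool's axes at that moment; what a row does not reach only later rows make up. A row lasts 1/8 s, in which the tool goes at most 62.5 mm and 10.7 degrees, less where a joint would pass 70% of its speed; a pose out of reach is approached as far as the arm can. A call with a gripper value outside its range is refused whole. The fingers move at their own pace and stop on an object; "squeeze" is the grip in N (left out, the last holds). Time passes only in rows, so rows that repeat a pose let the fingers close. It gives the time, the measured TCP pose, the force and the opening at its end, in the units of the state.
- manip.read_state(): the state, without advancing time (a new reading comes with each control period).
- eyes.capture(name): name is "scene" or "top"; returns a dict with "image" (420x560x3 uint8, red, green, blue), "fx", "fy", "cx", "cy" (pixels), "k1" (the pictures are not rectified: a ray, as slopes to the right and down, at radius r is drawn at 1 + k1 r^2 times it, then the intrinsics apply), "camera_from_world" (4x4, takes a point from world to camera coordinates). Camera axes: x right, y down, z forward; pixel columns grow to the right and rows downward; lengths in m; the calibration is good to about 2 mm. A picture is of the moment at which its call begins. There is no depth.
- manip.finish_job(): hands the job in, once; it reports no verdict.
Trained networks look in a picture, given as the dict that the camera call returned (one of the last four; its "shot" number tells which), for a name from the list of things; names that differ only in an ending like _2 or _b are one class to them, and where a whole thing is asked for, a point or a joint stands for the part that bears it (a point fixed in the world has none). Each returns a list of dicts, best first, with "p" (0 to 1); they miss things now and then, are a little off and sometimes report something else, mostly with a low value. They report only what shows in the picture. A call takes as long as a camera call. They do not tell look-alikes from the thing itself.
- spotter.spot_in(picture, target): "box" ([centre column, centre row, width, height] in pixels, round what is visible of it).
The state is a dict: "time_s": time; "joint_positions": joint angles; "dq": joint speeds; "joint_torque": joint torques, N m; "tcp_pos": TCP position; "tcp_rot": TCP orientation; "ft_force": force on the tool from outside, world axes, zero at the start; "moment": the same for the moment, N m; "finger_gap": opening from 0.0 (shut) to 1.0 (fully open).
Only numpy, scipy, OpenCV 4.12 (cv2) and the standard library are available. Lean on these libraries where they do the work, as an engineer would, in place of code of your own. Each camera call takes 0.05 s, during which the arm holds its last target.

## Working session

There is one attempt and no reset: what is moved stays moved. The work goes in short steps, Python scripts to look and compute and a tool call to move; the robot and the scene stay as the last step left them, time stands still between calls to the robot, and variables do not carry over. Pictures are saved under pics/ and viewed, and the job is handed in when it is done.

Besides the shell and the picture viewer there is one more tool, called after "Emit:" in YAML: its name, and indented under it one key for each argument. carry_out: Moves the arm, as the interface text tells. Its arguments: {"type":"object","properties":{"commands":{"type":"string"},"squeeze":{"type":"number"}},"required":["commands"]}

```bash
mkdir -p pics
python3 - <<'E'
from plant import manip, eyes, spotter
import cv2,json
print(manip.read_state(), manip.tips_ahead)
for n in ("scene","top"):
    p=eyes.capture(n); cv2.imwrite(f"pics/{n}0.png",p["image"][:,:,::-1])
    print(n,{k:(v.tolist() if hasattr(v,'tolist') else v) for k,v in p.items() if k!='image'})
    for t in ("dial","mark0","mark10","mark30","nose","wing"):
        print(t,spotter.spot_in(p,t)[:3])
E
```

```text
{'time_s': 0.0, 'joint_positions': array([ 1.11448019e+00,  5.28482778e-01,  1.43392526e+00, -1.55401742e-06,
        1.18137645e+00, -1.78504590e-01]), 'dq': array([ 0.00099212,  0.00011543,  0.0005472 , -0.00053747,  0.00079742,
        0.00032232]), 'joint_torque': array([ 2.09950454e-04, -4.42362499e+01, -1.78026617e+01, -8.72011788e-05,
        8.41752189e-03,  2.72666306e-06]), 'tcp_pos': array([0.17106927, 0.60040593, 0.24131608]), 'tcp_rot': array([ 0.09716901,  0.70053698, -0.09864177,  0.70005423]), 'ft_force': array([1.05870768, 0.00673762, 0.39923558]), 'moment': array([ 0.01899762, -0.02845542,  0.02056386]), 'finger_gap': 1.0019051222612154} 0.011
scene {'fx': 393.90882788174747, 'fy': 393.90882788174747, 'cx': 277.50828524851494, 'cy': 206.12583325110262, 'k1': -0.08450309526630596, 'camera_from_world': [[0.36448601405213915, 0.9312018638174311, 0.003610316236420366, -0.1729083429395289], [0.6636050614272423, -0.25702091646497716, -0.7025443551460998, -0.25968414642699045], [-0.6532826861386501, 0.25846341582987387, -0.7116307994100759, 1.3944469448392314], [0.0, 0.0, 
[... 1587 characters left out ...]
 {'box': [124.9, 286.9, 46.3, 45.9], 'p': 0.69}, {'box': [177.4, 303.6, 48.9, 47.8], 'p': 0.61}]
mark10 [{'box': [230.6, 204.4, 45.0, 44.9], 'p': 0.92}, {'box': [124.9, 286.9, 46.3, 45.9], 'p': 0.69}, {'box': [177.4, 303.6, 48.9, 47.8], 'p': 0.61}]
mark30 [{'box': [230.6, 204.4, 45.0, 44.9], 'p': 0.92}, {'box': [124.9, 286.9, 46.3, 45.9], 'p': 0.69}, {'box': [177.4, 303.6, 48.9, 47.8], 'p': 0.61}]
nose [{'box': [227.8, 201.8, 25.7, 11.4], 'p': 0.73}, {'box': [175.4, 305.1, 25.0, 15.8], 'p': 0.71}, {'box': [119.9, 288.2, 25.3, 17.2], 'p': 0.52}]
wing [{'box': [229.8, 204.9, 32.8, 12.1], 'p': 0.71}, {'box': [116.4, 287.2, 29.3, 11.7], 'p': 0.68}, {'box': [174.4, 304.1, 25.2, 19.5], 'p': 0.67}]
```

Run:
```python
import cv2,numpy as np
a=cv2.imread("pics/scene0.png");b=cv2.imread("pics/top0.png")
cv2.imwrite("pics/both.png",np.hstack([a,b])[:,:] if 0 else cv2.resize(np.vstack([a,b]),None,fx=.7,fy=.7))
cv2.imwrite("pics/tz.png",cv2.resize(b[170:240,190:270],None,fx=7,fy=7,interpolation=cv2.INTER_CUBIC))
cv2.imwrite("pics/sz.png",cv2.resize(a[180:250,285:370],None,fx=7,fy=7,interpolation=cv2.INTER_CUBIC))
```

```text
(no output)
```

View pics/both.png

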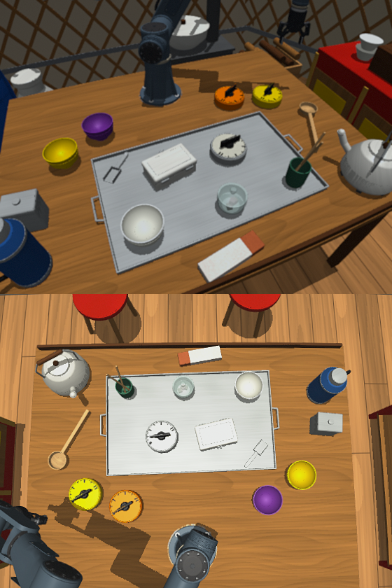

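View pics/tz.png

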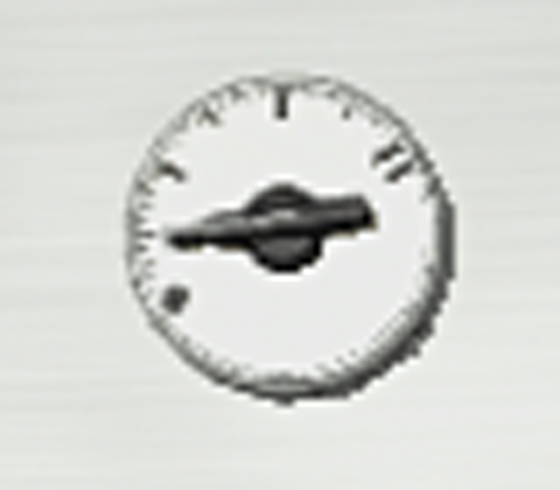

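View pics/sz.png

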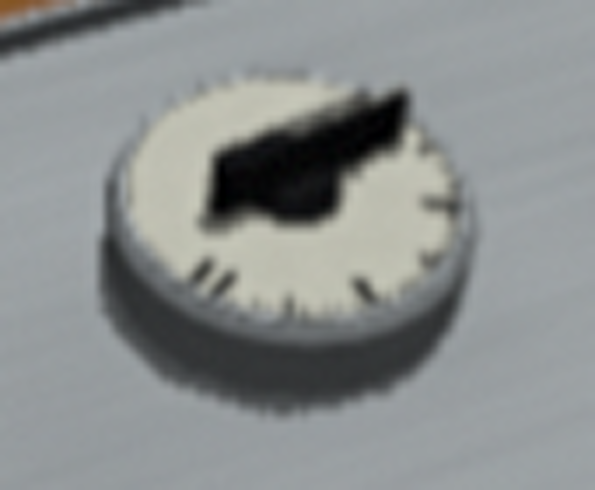

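View pics/top0.png

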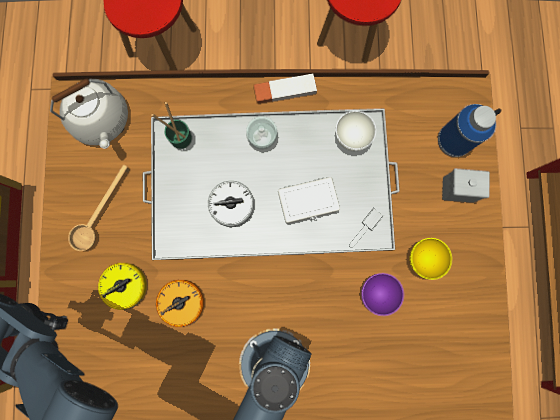

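The top view shows the timer at about (230,204). Its dot is at about (215,212), the double bar at about (246,193), and the nose points left between the dot and the 10-minute bar. Next I'll fit its pose from both views.

```bash
cat > h.py <<'E'
import numpy as np, cv2
from scipy.optimize import least_squares
def proj(p,X):
    X=np.atleast_2d(X); T=np.array(p["camera_from_world"]); c=X@T[:3,:3].T+T[:3,3]
    s=c[:,:2]/c[:,2:]; r2=(s**2).sum(1,keepdims=True); s=s*(1+p["k1"]*r2)
    return s*[p["fx"],p["fy"]]+[p["cx"],p["cy"]]
def pt(c,yaw0,minute,r,h=0):
    a=yaw0-np.radians(6*minute); return np.array([c[0]+r*np.cos(a),c[1]+r*np.sin(a),c[2]+h])
def wingfit(ps,obs,c):  # obs list (p,px) nose at height
    pass
E
cat > fit.py <<'E'
from plant import manip, eyes, spotter
from h import *
import pickle
P={n:eyes.capture(n) for n in("scene","top")}
un=lambda x,y,ox,oy:((x+.5)/7-.5+ox,(y+.5)/7-.5+oy)
T=lambda x,y:un(x,y,190,170); S=lambda x,y:un(x,y,285,180)
obs=[("top",0,T(175,298)),("top",10,T(170,170)),("top",20,T(282,103)),("top",30,T(393,161)),
("scene",10,S(438,203)),("scene",20,S(366,291)),("scene",30,S(212,278))]
def res(v):
    return np.concatenate([ (proj(P[n],pt(v[:3],v[3],m,.057))[0]-o) for n,m,o in obs])
r=least_squares(res,[.45,.1,.05,2.5]); v=r.x
print(v, np.degrees(v[3])); print(r.fun.reshape(-1,2).round(2))
pickle.dump(v,open("dial.pkl","wb"))
# render overlay
for n,(x0,y0,x1,y1) in {"top":(190,170,270,240),"scene":(285,180,370,250)}.items():
    im=cv2.resize(P[n]["image"][y0:y1,x0:x1,::-1],None,fx=9,fy=9,interpolation=cv2.INTER_CUBIC)
    for mm in (0,10,20,30):
        q=(proj(P[n],pt(v[:3],v[3],mm,.057))[0]-[x0,y0]+.5)*9-.5; cv2.circle(im,tuple(int(round(a)) for a in q),3,(0,0,255),-1)
    for mm in (3,4,5,6):
        q=(proj(P[n],pt(v[:3],v[3],mm,.050,.032))[0]-[x0,y0]+.5)*9-.5; cv2.circle(im,tuple(int(round(a)) for a in q),3,(0,200,0),-1)
    for mm in (0,2,4,6,8):
        q=(proj(P[n],pt(v[:3],v[3],mm,-.040,.036))[0]-[x0,y0]+.5)*9-.5; cv2.circle(im,tuple(int(round(a)) for a in q),3,(255,0,0),-1)
    q=(proj(P[n],v[:3]+[0,0,.036])[0]-[x0,y0]+.5)*9-.5; cv2.circle(im,tuple(int(round(a)) for a in q),3,(255,0,255),-1)
    cv2.imwrite(f"pics/ov_{n}.png",im)
E
python3 fit.py; python3 -c "
import cv2;a=cv2.imread('pics/ov_top.png');b=cv2.imread('pics/ov_scene.png');print(a.shape,b.shape)"
```

```text
[0.49947843 0.13204485 0.05105871 2.13026852] 122.0553954948726
[[ 0.07 -0.04]
 [ 0.26  0.13]
 [-0.2   0.01]
 [ 0.08  0.  ]
 [ 0.28  0.05]
 [-0.17 -0.03]
 [ 0.09 -0.04]]
(630, 720, 3) (630, 765, 3)
```

View pics/ov_top.png

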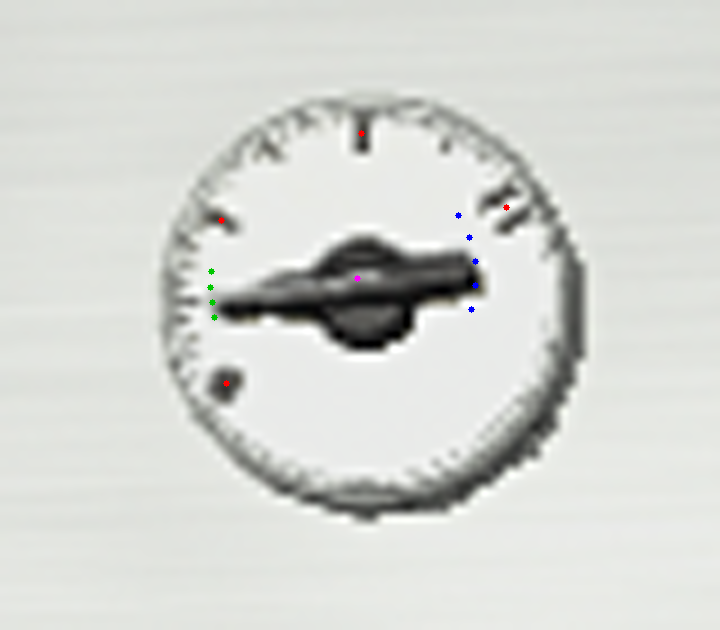

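View pics/ov_scene.png

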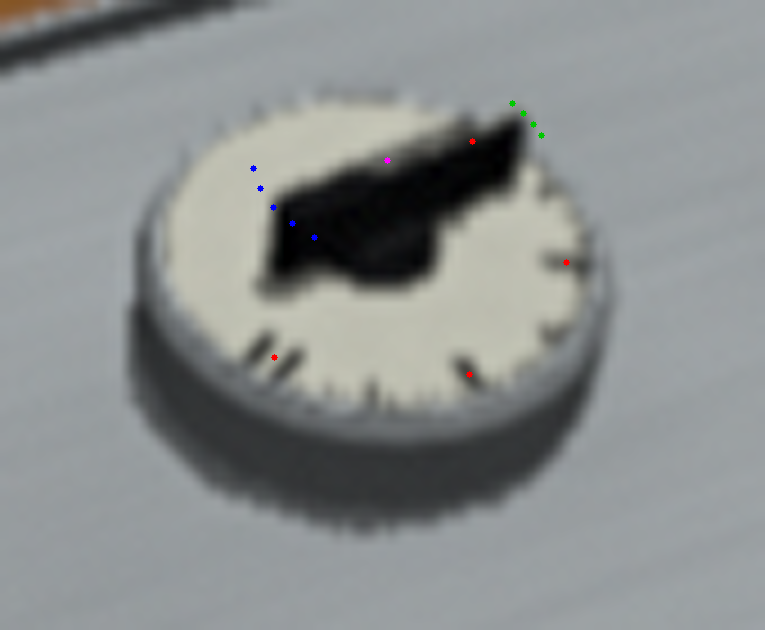

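```bash
cat > go.py <<'E'
from plant import manip
from h import *
import pickle,sys
from scipy.spatial.transform import Rotation as R
def cur():
    s=manip.read_state(); Rm=R.from_quat(s["tcp_rot"]).as_matrix(); return s,Rm
def plan(target,yaw_y):
    s,Rm=cur()
    x=np.array([0,0,-1.]); y=np.array([np.cos(yaw_y),np.sin(yaw_y),0]); G=np.column_stack([x,y,np.cross(x,y)])
    t=Rm.T@(np.array(target)-s["tcp_pos"])*1000; rv=np.degrees(R.from_matrix(Rm.T@G).as_rotvec())
    print("tool y yaw",np.degrees(np.arctan2(Rm[1,1],Rm[0,1])).round(2),"j",np.degrees(s["joint_positions"]).round(1),"F",s["ft_force"].round(1),"M",s["moment"].round(2),"gap",round(s["finger_gap"],3),"t",round(s["time_s"],2))
    print("tcp",s["tcp_pos"].round(4),"xaxis",Rm[:,0].round(4),"shift",t.round(1),"rot",rv.round(2))
E
python3 - <<'E'
from go import *
v=pickle.load(open("dial.pkl","rb"))
for y in (9.3,-170.7): plan([v[0],v[1],v[2]+.13],np.radians(y))
E
```

```text
tool y yaw 74.09 j [ 63.9  30.2  82.1  -0.   67.7 -10.2] F [-1.1  0.3  0.1] M [-0.03 -0.    0.04] gap 1.0 t 0.8
tcp [0.1713 0.601  0.2424] xaxis [ 0.e+00  1.e-04 -1.e+00] shift [  61.3 -361.   444.2] rot [ 6.479e+01 -0.000e+00 -1.000e-02]
tool y yaw 74.09 j [ 63.9  30.2  82.1  -0.   67.7 -10.2] F [-1.1  0.3  0.1] M [-0.03 -0.    0.04] gap 1.0 t 0.8
tcp [0.1713 0.601  0.2424] xaxis [ 0.e+00  1.e-04 -1.e+00] shift [  61.3 -361.   444.2] rot [-1.1521e+02  1.0000e-02 -0.0000e+00]
```

Emit:
carry_out:
  commands: "20 -361 444 -96 0 0 0.5;20 -361 444 -96 0 0 0.5;20 -361 444 -96 0 0 0.5;20 -361 444 -96 0 0 0.5;20 -361 444 -96 0 0 0.5;20 -361 444 -96 0 0 0.5;20 -361 444 -96 0 0 0.5;20 -361 444 -96 0 0 0.5;60 -361 444 -96 0 0 0.5;60 -361 444 -96 0 0 0.5;60 -361 444 -96 0 0 0.5;60 -361 444 -96 0 0 0.5"
  squeeze: 20

```text
time_s: 2.3
tcp_pos: [0.4979, 0.1441, 0.1815]
tcp_rot: [-0.457, 0.55, 0.444, 0.541]
ft_force: [0.5, 0.7, -1.0]
finger_gap: 0.502
```

Run:
```python
from go import *
v=pickle.load(open("dial.pkl","rb"))
plan([v[0],v[1],v[2]+.028],np.radians(169.8))
```

```text
tool y yaw 169.07 j [   4.5   27.2  100.7   -1.6   52.2 -163.5] F [ 0.5  0.7 -1. ] M [ 0.01  0.03 -0.01] gap 0.502 t 2.3
tcp [0.4979 0.1441 0.1815] xaxis [ 0.0014 -0.0227 -0.9997] shift [102.7  -3.2  -9.3] rot [-0.74 -1.26  0.32]
```

The shoulder is offset, so joint 6 ended at its limit. I'm backing it off clockwise straight away.

Emit:
carry_out:
  commands: "0 0 0 10 0 0 0.5;0 0 0 12 0 0 0.5;0 -3 -9 12 0 0 0.5;0 -3 -9 12 0 0 0.5"

```text
time_s: 2.8
tcp_pos: [0.4993, 0.1346, 0.1823]
tcp_rot: [-0.398, 0.593, 0.384, 0.585]
ft_force: [-0.6, -0.5, -0.3]
finger_gap: 0.498
```

Run:
```python
from go import *
v=pickle.load(open("dial.pkl","rb"))
plan([v[0],v[1],v[2]+.028],np.radians(158))
```

```text
tool y yaw 157.16 j [   3.4   27.   100.9   -1.7   52.1 -152.7] F [-0.6 -0.5 -0.3] M [ 0.04 -0.03  0.02] gap 0.498 t 2.8
tcp [0.4993 0.1346 0.1823] xaxis [ 0.0029 -0.0231 -0.9997] shift [103.2   0.   -0.2] rot [-0.84 -1.16  0.66]
```

Emit:
carry_out:
  commands: "40 0 0 0 -1.2 0.7 0.5;70 0 0 0 -1.2 0.7 0.5;95 0 0 0 -1.2 0.7 0.5;103 0 0 0 -1.2 0.7 0.5;103 0 0 0 -1.2 0.7 0.5"

```text
time_s: 3.42
tcp_pos: [0.4996, 0.1324, 0.0789]
tcp_rot: [-0.39, 0.589, 0.391, 0.589]
ft_force: [-1.0, 0.8, -0.1]
finger_gap: 0.499
```

Run:
```python
from go import *
v=pickle.load(open("dial.pkl","rb"))
plan([v[0],v[1],v[2]+.028],np.radians(158))
from plant import eyes
a=eyes.capture("scene")["image"][100:310,230:510,::-1];cv2.imwrite("pics/d1.png",cv2.resize(a,None,fx=2.8,fy=2.8))
```

```text
tool y yaw 157.1 j [ 2.400e+00  3.700e+01  1.050e+02  1.000e-01  3.800e+01 -1.548e+02] F [-1.   0.8 -0.1] M [-0.05 -0.   -0.05] gap 0.499 t 3.42
tcp [0.4996 0.1324 0.0789] xaxis [-0.0011  0.0011 -1.    ] shift [-0.2 -0.  -0.4] rot [-0.9   0.03 -0.08]
```

View pics/d1.png

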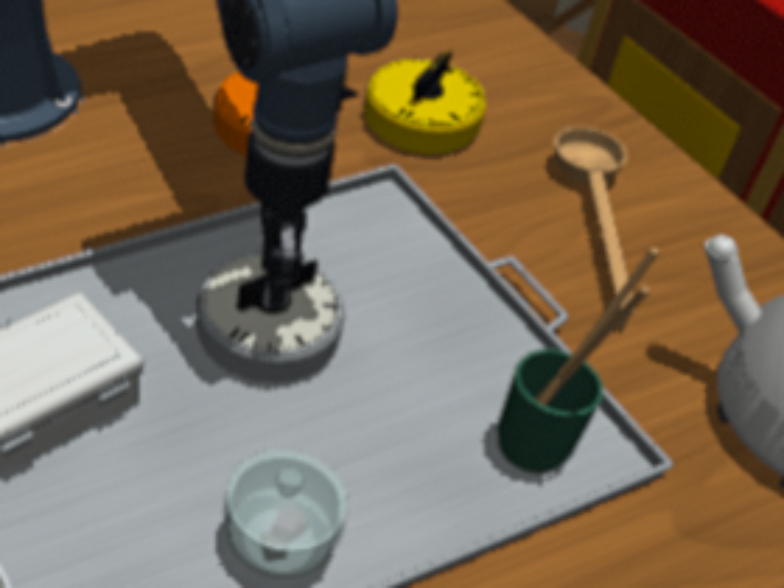

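The picture shows the fingers straddling the wing above the hub, clear of everything else. I'll close now, which should turn the wing clockwise into line with the jaws.

Emit:
carry_out:
  commands: "0 0 0 0 0 0 0.25;0 0 0 0 0 0 0.1;0 0 0 0 0 0 0;0 0 0 0 0 0 0;0 0 0 0 0 0 0;0 0 0 0 0 0 0"
  squeeze: 20

```text
time_s: 4.22
tcp_pos: [0.4998, 0.1326, 0.08]
tcp_rot: [-0.391, 0.589, 0.391, 0.59]
ft_force: [-1.5, 0.7, 5.7]
finger_gap: 0.137
```

Run:
```python
from go import *
v=pickle.load(open("dial.pkl","rb"))
plan([v[0],v[1],v[2]+.028],np.radians(158))
```

```text
tool y yaw 157.09 j [ 2.400e+00  3.690e+01  1.050e+02  1.000e-01  3.800e+01 -1.548e+02] F [-1.5  0.7  5.7] M [0.09 0.28 0.13] gap 0.137 t 4.22
tcp [0.4998 0.1326 0.08  ] xaxis [ 6.0e-04  1.2e-03 -1.0e+00] shift [ 0.9  0.1 -0.6] rot [-0.91  0.07  0.  ]
```

Emit:
carry_out:
  commands: "-2 0 0 5 0 0 0;-2 0 0 13 0 0 0;-2 0 0 22 0 0 0;-2 0 0 31 0 0 0;-2 0 0 40 0 0 0;-2 0 0 40 0 0 0"

```text
time_s: 4.97
tcp_pos: [0.5, 0.1324, 0.0801]
tcp_rot: [-0.165, 0.687, 0.166, 0.687]
ft_force: [3.1, 0.8, -11.9]
finger_gap: 0.132
```

Run:
```python
from go import *
v=pickle.load(open("dial.pkl","rb"))
plan([v[0],v[1],v[2]+.03],np.radians(20))
```

```text
tool y yaw 117.14 j [ 2.400e+00  3.690e+01  1.050e+02  1.000e-01  3.810e+01 -1.148e+02] F [  3.1   0.8 -11.9] M [ 0.02 -0.47 -0.09] gap 0.132 t 4.97
tcp [0.5    0.1324 0.0801] xaxis [-1.0e-04  1.2e-03 -1.0e+00] shift [-0.9 -0.1 -0.6] rot [ 9.714e+01 -4.000e-02 -7.000e-02]
```

Emit:
carry_out:
  commands: "1 0 0 6 0 0 0;1 0 0 15 0 0 0;1 0 0 24 0 0 0;1 0 0 33 0 0 0;1 0 0 42 0 0 0;1 0 0 51 0 0 0;1 0 0 60 0 0 0;1 0 0 69 0 0 0;1 0 0 78 0 0 0;1 0 0 87 0 0 0;1 0 0 95 0 0 0;1 0 0 97 0 0 0"

```text
time_s: 6.48
tcp_pos: [0.4998, 0.132, 0.0801]
tcp_rot: [0.405, 0.58, -0.404, 0.58]
ft_force: [0.8, -2.1, -4.7]
finger_gap: 0.133
```

Run:
```python
from go import *
v=pickle.load(open("dial.pkl","rb"))
plan([v[0],v[1],v[2]+.03],np.radians(20))
from plant import eyes
a=eyes.capture("scene")["image"][175:255,275:380,::-1];cv2.imwrite("pics/d2.png",cv2.resize(a,None,fx=7,fy=7,interpolation=cv2.INTER_CUBIC))
a=eyes.capture("top")["image"][165:245,180:285,::-1];cv2.imwrite("pics/d3.png",cv2.resize(a,None,fx=7,fy=7,interpolation=cv2.INTER_CUBIC))
```

```text
tool y yaw 20.22 j [  2.4  36.9 105.    0.   38.1 -17.9] F [ 0.8 -2.1 -4.7] M [-0.4  -0.16  0.11] gap 0.133 t 6.47
tcp [0.4998 0.132  0.0801] xaxis [-1.e-04  4.e-04 -1.e+00] shift [-1.  -0.3 -0.2] rot [ 0.22 -0.02 -0.  ]
```

View pics/d2.png

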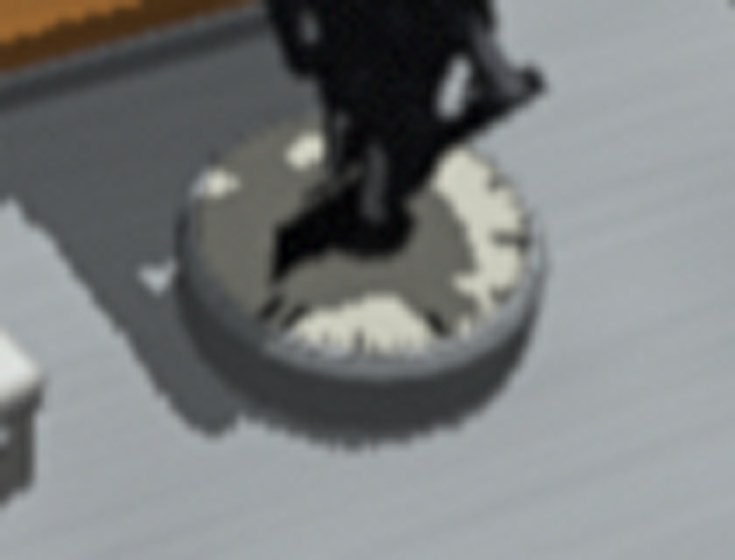

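View pics/d3.png

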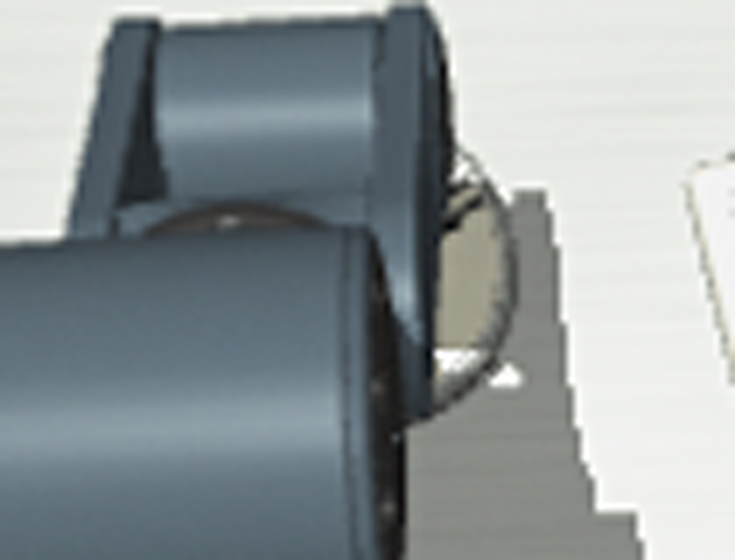

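Run:
```python
from go import *
from plant import eyes
v=pickle.load(open("dial.pkl","rb")); p=eyes.capture("scene")
for m in (29,30,31,32,33):
    print(m,[((proj(p,pt(v[:3],v[3],m,.05,h))[0]-[275,175]+.5)*7-.5).round(0) for h in(.006,.032)])
```

```text
29 [array([306., 297.]), array([312., 248.])]
30 [array([294., 291.]), array([299., 243.])]
31 [array([283., 284.]), array([288., 236.])]
32 [array([272., 277.]), array([277., 229.])]
33 [array([263., 269.]), array([268., 221.])]
```

Emit:
carry_out:
  commands: "0 0 0 3 0 0 0;0 0 0 3 0 0 0;0 0 0 -4 0 0 0;0 0 0 -13 0 0 0;0 0 0 -22 0 0 0;0 0 0 -31 0 0 0;0 0 0 -40 0 0 0;0 0 0 -49 0 0 0;0 0 0 -58 0 0 0;0 0 0 -67 0 0 0;0 0 0 -70 0 0 0;0 0 0 -70 0 0 0"

```text
time_s: 8.12
tcp_pos: [0.5, 0.1323, 0.0801]
tcp_rot: [-0.0, 0.707, 0.001, 0.707]
ft_force: [1.9, -2.6, -4.1]
finger_gap: 0.133
```

Run:
```python
from go import *
v=pickle.load(open("dial.pkl","rb"))
plan([v[0],v[1],v[2]+.03],np.radians(152.06))
```

```text
tool y yaw 90.14 j [ 2.40e+00  3.69e+01  1.05e+02  1.00e-01  3.81e+01 -8.78e+01] F [ 1.9 -2.6 -4.1] M [-0.5  -0.28  0.08] gap 0.133 t 8.12
tcp [0.5    0.1323 0.0801] xaxis [ 3.e-04  1.e-03 -1.e+00] shift [-1.  -0.3 -0.6] rot [-6.192e+01  5.000e-02 -4.000e-02]
```

Emit:
carry_out:
  commands: "0 0 0 -6 0 0 0;0 0 0 -15 0 0 0;0 0 0 -24 0 0 0;0 0 0 -33 0 0 0;0 0 0 -42 0 0 0;0 0 0 -51 0 0 0;0 0 0 -58 0 0 0;0 0 0 -62 0 0 0;0 0 0 -62 0 0 0;0 0 0 -62 0 0 0"

```text
time_s: 9.38
tcp_pos: [0.4998, 0.1326, 0.0801]
tcp_rot: [-0.364, 0.606, 0.365, 0.606]
ft_force: [1.9, -1.6, -3.6]
finger_gap: 0.133
```

Run:
```python
from go import *
v=pickle.load(open("dial.pkl","rb"))
plan([v[0],v[1],v[2]+.03],np.radians(152.06))
```

```text
tool y yaw 152.04 j [ 2.400e+00  3.690e+01  1.050e+02  1.000e-01  3.810e+01 -1.497e+02] F [ 1.9 -1.6 -3.6] M [-0.25 -0.3   0.07] gap 0.133 t 9.38
tcp [0.4998 0.1326 0.0801] xaxis [-0.      0.0012 -1.    ] shift [-1.   0.  -0.6] rot [-0.02  0.06 -0.04]
```

Now release, rise, and retreat so the view is clear.

Emit:
carry_out:
  commands: "0 0 0 0 0 0 0.3;0 0 0 0 0 0 0.5;0 0 0 0 0 0 0.5;-20 0 0 0 0 0 0.5;-70 0 0 0 0 0 0.5;-130 0 0 0 0 0 0.5;-160 0 0 0 0 0 0.5"

```text
time_s: 10.25
tcp_pos: [0.5007, 0.1325, 0.2433]
tcp_rot: [-0.365, 0.604, 0.364, 0.607]
ft_force: [0.2, -0.1, 0.0]
finger_gap: 0.503
```

Run:
```python
from go import *
v=pickle.load(open("dial.pkl","rb"))
plan([.3,.5,.24],np.radians(152.06))
```

```text
tool y yaw 152.07 j [ 2.400e+00  2.180e+01  9.740e+01  1.000e-01  6.050e+01 -1.497e+02] F [ 0.2 -0.1  0. ] M [-0.02 -0.01  0.01] gap 0.503 t 10.25
tcp [0.5007 0.1325 0.2433] xaxis [ 0.0043  0.0015 -1.    ] shift [  3.  349.5 230.7] rot [0.01 0.19 0.18]
```

Emit:
carry_out:
  commands: "0 350 230 0 0 0 0.5;0 350 230 0 0 0 0.5;0 350 230 0 0 0 0.5;0 350 230 0 0 0 0.5;0 350 230 0 0 0 0.5;0 350 230 0 0 0 0.5;0 350 230 0 0 0 0.5;0 350 230 0 0 0 0.5;0 350 230 0 0 0 0.5"

```text
time_s: 11.38
tcp_pos: [0.2978, 0.4987, 0.2403]
tcp_rot: [-0.365, 0.606, 0.365, 0.605]
ft_force: [-0.6, 0.1, -0.5]
finger_gap: 0.501
```

Run:
```python
from plant import eyes, manip
from h import *
import pickle
v=pickle.load(open("dial.pkl","rb"))
P={n:eyes.capture(n) for n in("scene","top")}
out=[]
for n,(x0,y0,x1,y1) in {"top":(190,170,270,240),"scene":(285,180,365,250)}.items():
    im=cv2.resize(P[n]["image"][y0:y1,x0:x1,::-1],None,fx=9,fy=9,interpolation=cv2.INTER_CUBIC)
    def dot(X,c):
        q=(proj(P[n],X)[0]-[x0,y0]+.5)*9-.5; cv2.circle(im,tuple(int(round(a)) for a in q),2,c,-1)
    for mm in (0,10,20,30): dot(pt(v[:3],v[3],mm,.057),(0,0,255))
    for mm in (9,10,11): dot(pt(v[:3],v[3],mm,.05,.032),(0,255,0)); dot(pt(v[:3],v[3],mm,-.04,.036),(255,128,0))
    dot(v[:3]+[0,0,.036],(255,0,255))
    cv2.imwrite(f"pics/f_{n}.png",im); cv2.imwrite(f"pics/full_{n}.png",P[n]["image"][:,:,::-1])
print(manip.read_state()["time_s"])
```

```text
11.475
```

View pics/f_top.png

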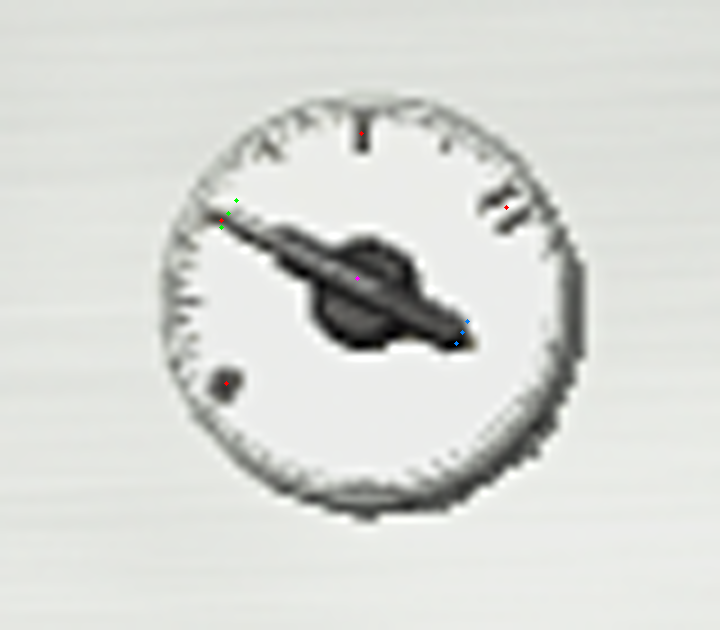

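View pics/f_scene.png

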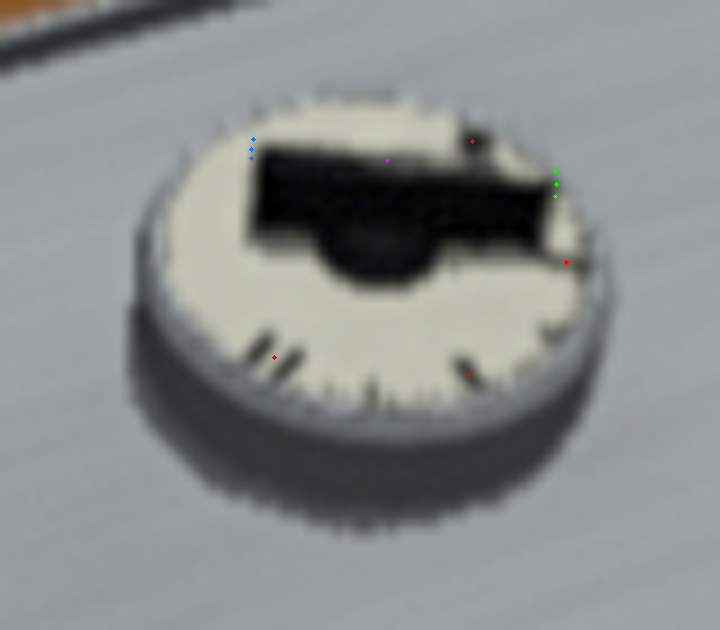

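View pics/full_top.png

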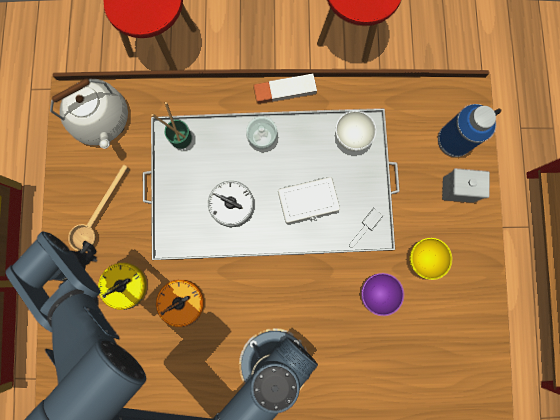

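The handle points at the 10-minute bar in both views, with the nose at about (215,194) in the top image. Everything else on the tray is where it was, and the arm is clear at left, so I'm handing in.

```bash
python3 -c "
from plant import manip; print(manip.finish_job())"
```

```text
the job is handed in; nothing more can be done
None
```

The timer is set to 10 minutes and the job is handed in, at about 11.5 s of robot time.

- **Winding:** I gripped the wing over its axis and turned it clockwise. At 32 minutes by the gripper angle, a camera check read about 31.7. I then commanded 3 degrees more, to about 32.5, which no picture confirms, and turned it back down.
- **Final setting:** The gripper angle at release was within 0.1 degree of the 10-minute mark. After I let go, both camera views showed the nose on the 10-minute bar, well inside one minute.
- **Other things on the tray:** They look unmoved by eye in the before and after top views; I did not measure them. The arm is clear of everything.
- **Forces:** The readings between moves never exceeded about 12 N.
- **Joint range, not ruled out:** During the first approach, joint 6 was driven against its range limit. It read -163.5 degrees against a limit of -163.3 degrees for a moment, because I had misjudged the shoulder offset. I turned it back at once, but I can't rule out that this counts as passing the range.

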